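# Unfold the crank and clamp the battery pack

## Robot

A 6-joint arm with a two-finger parallel gripper is mounted at the origin on a cart in front of the work surface, level with it; the furniture and walls round the work are solid. World frame = base frame: x ahead of the robot, y to its left, z up, the work surface at z = 0. Lengths are in m, angles in rad, forces in N, time in s.
With the tool pointing down it reaches from about 0.375 to 0.9 m from the base axis. Payload 3.1 kg.
Tool frame: the origin (TCP) lies on the centre line of the jaws, within the pads' length; the fingertips stand 14 mm ahead of it and the grasp point (between the pads) lies 5 mm behind it (bot.nose_length is the z of the fingertips in the tool frame, in m); z points along the fingers, y is the line along which they close (so a half turn about z gives the same grasp; the last joint's range is limited). The gripper opens to 87 mm and grips with 3 to 60 N. Pads are 19 mm wide; open, the fingers measure 117 mm over their backs; the gripper's body (75 mm by 190 mm) begins 51 mm behind the grasp point.
Start: joints at [1.151, 0.527, 1.433, -0, 1.181, -0.178], TCP at [0.149, 0.607, 0.237] pointing down, gripper open.
Joint ranges: [-3.08, 3.08], [-0.75, 2.2], [0.22, 2.44], [-1.43, 4.57], [0, 2.65], [-2.85, 2.85]. Speed limits (rad/s): [2.79, 2.79, 3.14, 3.14, 3.14, 3.14].

## Interface

Orientations are given as a unit quaternion [x, y, z, w].
In Python, from workcell import sensors, vision, sign_off, bot gives the robot as it stands. The module is installed in compiled form; this text tells all that it offers.
- The arm moves only by the tool drive_tool, never from a script. Its argument "steps" is a list of rows, each a list of 3 entries, a list of its own where there are three numbers: the shift along the tool's x, y, z in units of 0.03 m (1.0 is 0.03 m), then the turn, a rotation vector about the tool's x, y, z in units of 0.1 rad (1.0 is 0.1 rad), then the gripper command: -1 is fully open, 1 is shut, values between are in proportion. A call has exactly 8 rows; each row shifts and turns the commanded pose from where the row before left it, along the tool's axes as they then stand; what a row does not reach is not made up. A row lasts 1/12 s, in which the tool goes at most 41.7 mm and 7.16 degrees, less where a joint would pass 70% of its speed; a pose out of reach is approached as far as the arm can. A call with a number of a shift or a turn outside -1 to 1 is refused whole. A call with a gripper value outside its range is refused whole. The fingers move at their own pace and stop on an object; the grip force is fixed at half the most. Time passes only in rows, so rows that do not move let the fingers close, or fill a call up. It gives the time, the measured TCP pose, the force, the opening and the grip force at its end, in the units of the state.
- sensors.get_obs(): the state, without advancing time (a new reading comes with each control period).
- vision.grab_frame(name): name is "scene" or "side" or "wrist"; returns the picture (480x640x3 uint8, blue, green, red); there is no depth.
- vision.calibration(name): a dict with "fov_y" (degrees; the focal length in pixels is half the picture's height over the tangent of half this angle, whatever the lens; pixels are square), "cx", "cy" (the principal point, pixels), "R" (3x3) and "t" (3): a world point X has camera coordinates R X + t. Camera axes: x right, y down, z forward; pixel columns grow to the right and rows downward; lengths in m; the calibration is good to about 2 mm. A picture is of the moment at which its call begins: read the wrist's pose just before it. calibration takes no time and is no camera call; for the wrist camera it gives the pose at the moment of the call.
- sign_off(): hands the job in; it is judged then, once.
The state is a dict: "time": time; "joint_positions": joint angles; "qvel": joint speeds; "joint_torque": joint torques, N m; "eef_pos": TCP position; "eef_rot": TCP orientation; "ft_force": force on the tool from outside, world axes, zero at the start; "ft_torque": the same for the moment, N m; "opening": finger opening in m; "grip_force": force on a finger pad.
Only numpy, scipy, OpenCV 4.12 (cv2) and the standard library are available. Lean on these libraries where they do the work, as an engineer would, in place of code of your own. Each camera call takes 0.05 s, during which the arm holds its last target. There are 200 camera calls.

## Task

The battery pack lies loose in the rack clamp. Unfold the crank's hinged hand grip until it stands fully upright, and only then wind the crank clockwise (seen from above) until the sprung jaw has pushed the pack against the stop block and holds it firmly, with about 40 N, without crushing it. Let go, leaving the grip upright and the other things on the bench where they are.

Things in the scene. Friction and masses are not known exactly. Their poses are not given: they have to be found in the camera images.
- clamp: Grey rack clamp bolted to the bench. Origin on the bench under the crank's vertical axis, z up, jaw closes toward +y. Base plate 12 mm thick, 110 mm in x, y = -60 to +224 mm; gearbox under the crank 76 x 80 mm, top at 66 mm. The stop block (46 mm high) stands near the plate's +y end; somebody has set its face anywhere from y = 146 to 160 mm, and its place is not reported.
- crank (a joint): Crank angle (rad), grows clockwise from above; at 0 the arm points along the clamp's -x; starts at 0 to 1.2, ends at 10. One turn drives the jaw 40 mm toward the stop; it stays where left. Turning takes 0.42 N m: 8.4 N at the grip's 50 mm circle while moving free, and 1.3 N more per 10 N of squeeze (13.5 N at 40 N). The squeeze begins 3.3 to 6.8 rad from the start; where has to be felt.
- fold (a joint): Angle of the hand grip's fold hinge (rad): 0 = folded flat over the crank arm, pointing from the arm's end back to the crank's axis; 1.57 = upright against its stop (working position). Starts at 0 to 0.15. Stiff: 0.2 N m (about 4 N near the grip's free end), stays where it is left. The hinge pin is horizontal, square to the crank arm.
- crank_axis (a point): Point on the crank's vertical axis at the height of the fold pin, 102 mm above the bench; axes as the clamp's. The crank arm is 16 mm wide (28 mm at the fork that holds the pin), its top 82 mm above the bench. The dark battery pack (78 x 52 x 20 mm) lies flat and loose on the base plate between jaw and stop block, its 52 mm along y; its place is not reported. 20 to 60 N holds it well, 80 N crushes it.
- fold_pin (a point): Middle of the fold hinge's pin at the outer end of the crank arm, 50 mm from the crank's axis, 102 mm above the bench. Its x axis points along the crank arm toward the crank's axis, z up; it turns with the crank.
- grip_end (a point): Point on the hand grip's axis 48 mm from the fold pin, 14 mm short of its free end: the place to pinch. The grip is a black sleeve 18 mm thick, 13 to 61 mm from the pin, that spins freely about its length, so a gripper can hold it without turning while the crank goes round. 102 mm above the bench when folded flat, 150 mm upright. x points along the grip to its free end, y along the fold pin.
- tape_rule: Black tape measure, 64 x 83 x 36 mm, on the bench to the right of the clamp, nearer to the robot: leave alone. Origin at the centre of its underside.
- meter: Yellow multimeter, 135 x 68 x 45 mm, on the bench to the right of the clamp: leave alone. Origin at the centre of its underside.
- spare_plug: Black plug-in power adapter, 86 x 49 x 50 mm, on the bench behind the clamp: leave alone. Origin at the centre of its underside.
- carriage: Carriage driven by the crank, with the clamp's moving jaw (72 mm wide, 14 to 44 mm above the bench) on a spring of 8 N per mm in front of it. Origin: the clamp's origin at crank 0, moving along +y; the jaw's rubber face is at y = 65 mm from it when unloaded, up to 13 mm less when squeezed.

How it is judged:
By the outcome, as a careful person would: the job done as asked, in the order asked, and still so for the second after the job is handed in, with the robot touching nothing.
It also fails if it takes over 72 s, if anything falls off the work surface, if the arm or the gripper's body presses on something with over 40 N, if the wrist force passes 120 N, or if a joint passes its speed limit or range.

## Working session

There is one attempt and no reset: what is moved stays moved. The work goes in short steps, Python scripts to look and compute and a tool call to move; the robot and the scene stay as the last step left them, time stands still between calls to the robot, and variables do not carry over. Pictures are saved under pics/ and viewed, at most 10 in all, crops included, and the job is handed in when it is done.

Besides the shell and the picture viewer there is one more tool, called in YAML: its name, and indented under it one key for each argument. drive_tool: Moves the arm, as the interface text tells. Shifts and turns lie within -1 to 1; 1 stands for 0.03 m of shift or 0.1 rad of turn. Its arguments: {"type":"object","properties":{"steps":{"type":"array","items":{"type":"array"}}},"required":["steps"]}

```bash
mkdir -p pics
python3 - <<'E'
from workcell import sensors, vision, bot
import cv2,numpy as np
for n in("scene","side"):
    f=vision.grab_frame(n);cv2.imwrite(f"pics/{n}0.png",f)
    c=vision.calibration(n);print(n,c)
print(sensors.get_obs(),bot.nose_length)
E
```

```text
scene {'fov_y': 52.01409713201012, 'cx': 321.1743058777766, 'cy': 242.91505802316613, 'R': array([[ 0.78468157, -0.61985515, -0.00737716],
       [-0.4244714 , -0.52859404, -0.73512745],
       [ 0.45177302,  0.57997236, -0.67788878]]), 't': array([-0.54036393,  0.25557717,  0.97396995])}
side {'fov_y': 44.662929727623855, 'cx': 323.98517718463034, 'cy': 239.5990625227301, 'R': array([[-0.933758  , -0.35769232, -0.0123368 ],
       [-0.18095441,  0.50156064, -0.84598607],
       [ 0.30879037, -0.78771386, -0.53306226]]), 't': array([0.51432043, 0.24404985, 0.87167771])}
{'time': 0.1, 'joint_positions': array([ 1.15149847e+00,  5.28367629e-01,  1.43376953e+00, -1.07254896e-06,
        1.18140779e+00, -1.78509766e-01]), 'qvel': array([ 0.00034433, -0.00110575, -0.00210702, -0.00206917,  0.00157912,
        0.00011651]), 'joint_torque': array([ 4.39674818e-05, -4.40985417e+01, -1.77151054e+01,  6.35212194e-02,
        5.32862451e-02, -2.76516056e-05]), 'eef_pos': array([0.14875863, 0.60638778, 0.23567437]), 'eef_rot': array([ 1.20103151e-01,  9.92760938e-01, -9.33015057e-04, -2.86976191e-04]), 'ft_force': array([1.16026458, 0.15641683, 0.30894608]), 'ft_torque': array([-0.01058163, -0.03943177,  0.01969222]), 'grip_force': 0.0, 'opening': 0.08705240716873645} 0.014
```

View pics/scene0.png

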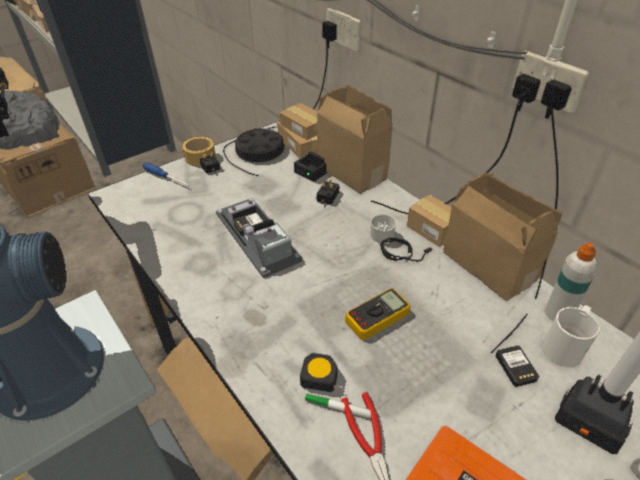

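View pics/side0.png

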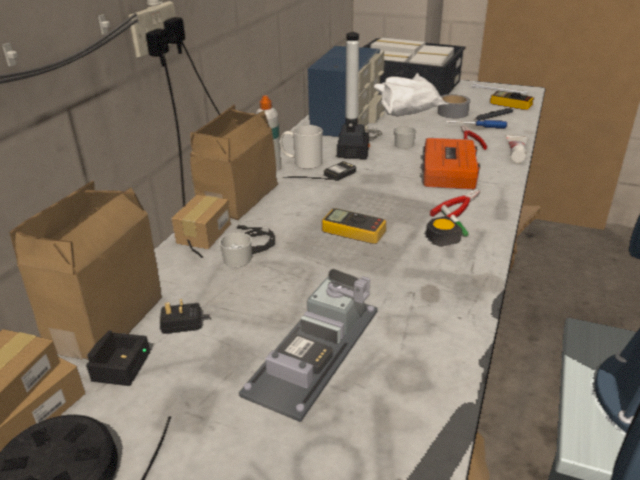

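The clamp is at about (258,237) in scene and (310,340) in side, with the gearbox at its near end (side (340,295)). I'll enlarge both crops in one image.

```bash
cat > h.py <<'E'
from workcell import sensors, vision, bot
import cv2,numpy as np
from scipy.spatial.transform import Rotation as Ro
def cal(n):
    c=vision.calibration(n);f=240/np.tan(np.radians(c['fov_y']/2));return c,f
def ray(c,f,u,v):
    R,t=np.array(c['R']),np.array(c['t']);d=R.T@np.array([(u-c['cx'])/f,(v-c['cy'])/f,1]);return -R.T@t,d
def plane(c,f,u,v,z):
    o,d=ray(c,f,u,v);return o+d*(z-o[2])/d[2]
def proj(c,f,X):
    p=np.array(c['R'])@X+np.array(c['t']);return np.array([c['cx']+f*p[0]/p[2],c['cy']+f*p[1]/p[2]])
def clampX(o,yaw,p):
    return np.array([*o,0])+Ro.from_euler('z',yaw).apply(p)
E
python3 - <<'E'
from h import *
a=cv2.imread('pics/scene0.png')[190:290,205:311];b=cv2.imread('pics/side0.png')[260:420,235:390]
w=vision.grab_frame('wrist')
cv2.imwrite('pics/w0.png',w)
a=cv2.resize(a,(400,377),interpolation=2);b=cv2.resize(b,(400,413),interpolation=2)
o=np.zeros((413,800,3),np.uint8);o[:377,:400]=a;o[:,400:]=b;cv2.imwrite('pics/c0.png',o)
c,f=cal('side');print(plane(c,f,345,290,.09),plane(c,f,245,395,.012),plane(c,f,300,410,.012),plane(c,f,377,308,.012))
print(vision.calibration('wrist'))
E
```

```text
[0.50670219 0.01462947 0.09      ] [0.59562487 0.21509199 0.012     ] [0.50660288 0.21298683 0.012     ] [ 0.46845663 -0.05202944  0.012     ]
{'fov_y': 71.23002890009523, 'cx': 322.2387059951876, 'cy': 250.53184873026632, 'R': array([[ 0.23756282,  0.97136958, -0.00224809],
       [ 0.94216852, -0.22985681,  0.24389408],
       [ 0.23639455, -0.06005824, -0.96979927]]), 't': array([-0.62230141, -0.03063319,  0.39113869])}
```

View pics/c0.png

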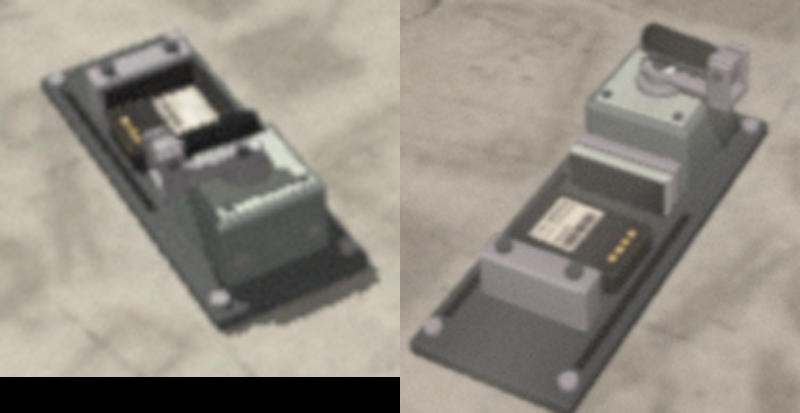

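View pics/w0.png

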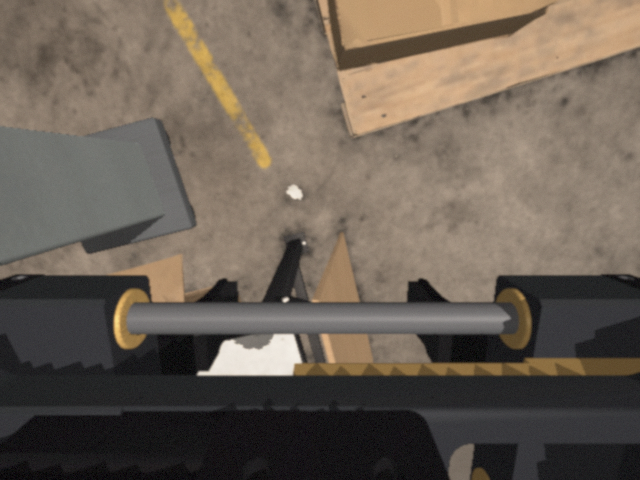

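The crops show the base-plate corners, and the crank pointing roughly −x with its fork at side crop (728,75) and scene crop (165,150). Now I'll fit the clamp pose to the corners and triangulate the fork and grip end.

Run:
```python
from h import *
from scipy.optimize import least_squares
S=lambda u,v:(235+(u-400)/2.58,260+v/2.58)
A=lambda u,v:(205+u/3.774,190+v/3.774)
obs=[('side',S(412,345),(55,224)),('side',S(572,403),(-55,224)),('side',S(768,124),(-55,-60)),
('scene',A(42,80),(-55,224)),('scene',A(180,35),(55,224)),('scene',A(222,322),(-55,-60)),('scene',A(378,260),(55,-60))]
C={n:cal(n) for n in('scene','side')}
for n,p,q in obs: print(n,q,plane(*C[n],*p,.012).round(4))
r=least_squares(lambda s:np.concatenate([plane(*C[n],*p,.012)[:2]-clampX(s[:2],s[2],[q[0]/1e3,q[1]/1e3,0])[:2] for n,p,q in obs]),[.51,0,0])
print(r.x,np.abs(r.fun).max())
o,yaw=r.x[:2],r.x[2]
def tri(p,q):
    a,d=ray(*C['side'],*p);b,e=ray(*C['scene'],*q);d/=np.linalg.norm(d);e/=np.linalg.norm(e)
    s,t=np.linalg.lstsq(np.c_[d,-e],b-a,rcond=None)[0];return (a+s*d+b+t*e)/2,np.linalg.norm(a+s*d-b-t*e)
inv=lambda X:Ro.from_euler('z',-yaw).apply(X-[*o,0])
for nm,p,q in(('fork',S(728,75),A(165,155)),('gripfree',S(652,40),A(245,122))):
    X,e=tri(p,q);print(nm,X,e,inv(X))
for nm,p,z in(('fork',S(728,75),.1),('gripfree',S(652,40),.102)): print(nm,inv(plane(*C['side'],*p,z)))
# predicted
for th in(0,.3,.6,.9):
    d=np.array([-np.cos(th),np.sin(th),0])
    X=clampX(o,yaw,.05*d+[0,0,.102]);Y=clampX(o,yaw,-.011*d+[0,0,.102])
    for nm,P in(('pin',X),('end',Y)):
        u=proj(*C['side'],P);v=proj(*C['scene'],P)
        print(th,nm,(400+(u[0]-235)*2.58,(u[1]-260)*2.58),((v-[205,190])*3.774).round())
```

```text
side (55, 224) [0.6044 0.2156 0.012 ]
side (-55, 224) [0.4999 0.2227 0.012 ]
side (-55, -60) [ 0.4673 -0.0523  0.012 ]
scene (-55, 224) [0.5047 0.2229 0.012 ]
scene (55, 224) [0.6097 0.2055 0.012 ]
scene (-55, -60) [ 0.4737 -0.0565  0.012 ]
scene (55, -60) [ 0.5817 -0.0732  0.012 ]
[ 0.53127608 -0.00470731 -0.10806758] 0.006534808179654433
fork [0.48157582 0.00944853 0.09697021] 0.006419775837529409 [-0.05093715  0.00871272  0.09697021]
gripfree [ 0.53542138 -0.00095131  0.10301399] 0.0029201939085719444 [0.003716   0.00418119 0.10301399]
fork [-0.05611742  0.01391474  0.1       ]
gripfree [0.00263217 0.00371843 0.102     ]
0 pin (np.float64(728.1778018633322), np.float64(58.15898555983541)) [168. 160.]
0 end (np.float64(643.1044012138229), np.float64(33.73424452912324)) [257. 124.]
0.3 pin (np.float64(715.4558577606165), np.float64(69.68922757835848)) [160. 145.]
0.3 end (np.float64(645.9932023144388), np.float64(31.34589106208228)) [259. 128.]
0.6 pin (np.float64(697.1741333172911), np.float64(78.49786961271167)) [160. 129.]
0.6 end (np.float64(649.9467385134203), np.float64(29.56092563741354)) [259. 131.]
0.9 pin (np.float64(675.0244555869001), np.float64(83.64409491528554)) [168. 114.]
0.9 end (np.float64(654.6151743392559), np.float64(28.53202790594827)) [258. 135.]
```

drive_tool:
  steps:
    - [[-0.72, -0.7, 0], [0, 0, 0], -1]
    - [[-0.72, -0.7, 0], [0, 0, 0], -1]
    - [[-0.72, -0.7, 0], [0, 0, 0], -1]
    - [[-0.72, -0.7, 0], [0, 0, 0], -1]
    - [[-0.72, -0.7, 0], [0, 0, 0], -1]
    - [[-0.72, -0.7, 0], [0, 0, 0], -1]
    - [[-0.72, -0.7, 0], [0, 0, 0], -1]
    - [[-0.72, -0.7, 0], [0, 0, 0], -1]

```text
time: 0.82
eef_pos: [0.2771, 0.4012, 0.2364]
eef_rot: [0.12, 0.993, -0.0, -0.0]
ft_force: [0.6, -0.5, 0.2]
opening: 0.0868
grip_force: 0.0
```

drive_tool:
  steps:
    - [[-0.72, -0.7, 0], [0, 0, 0], -1]
    - [[-0.72, -0.7, 0], [0, 0, 0], -1]
    - [[-0.72, -0.7, 0], [0, 0, 0], -1]
    - [[-0.72, -0.7, 0], [0, 0, 0], -1]
    - [[-0.72, -0.7, 0], [0, 0, 0], -1]
    - [[-0.72, -0.7, 0], [0, 0, 0], -1]
    - [[-0.72, -0.7, 0], [0, 0, 0], -1]
    - [[-0.72, -0.7, 0], [0, 0, 0], -1]

```text
time: 1.48
eef_pos: [0.4049, 0.1969, 0.2365]
eef_rot: [0.12, 0.993, -0.0, -0.0]
ft_force: [0.5, 0.6, -0.5]
opening: 0.0872
grip_force: 0.0
```

drive_tool:
  steps:
    - [[-0.72, -0.7, 0], [0, 0, 0], -1]
    - [[-0.72, -0.7, 0], [0, 0, 0], -1]
    - [[-0.72, -0.7, 0], [0, 0, 0], -1]
    - [[-0.72, -0.7, 0], [0, 0, 0], -1]
    - [[-0.72, -0.7, 0], [0, 0, 0], -1]
    - [[-0.7, -0.7, 0], [0, 0, 0], -1]
    - [[0, 0, 0], [0, 0, 0], -1]
    - [[0, 0, 0], [0, 0, 0], -1]

```text
time: 2.15
eef_pos: [0.5003, 0.0439, 0.2362]
eef_rot: [0.122, 0.993, 0.0, -0.0]
ft_force: [0.3, 0.2, -0.6]
opening: 0.0868
grip_force: 0.0
```

Run:
```python
from h import *
o=sensors.get_obs();print(o['eef_pos'],o['eef_rot'],o['joint_positions'],o['ft_force'])
cv2.imwrite('pics/w1.png',vision.grab_frame('wrist'))
c,f=cal('wrist');np.save('w1.npy',np.r_[np.array(c['R']).ravel(),c['t'],c['cx'],c['cy'],f])
for P in([.531,-.005,.102],[.4807,.008,.102]): print(proj(c,f,np.array(P)))
```

```text
[0.50031295 0.04386551 0.23624576] [ 1.21601390e-01  9.92578986e-01  1.10822870e-04 -2.17076154e-04] [-1.35529162e-01  3.63719274e-01  1.73551458e+00  2.49716951e-04
  1.04279595e+00 -1.46264516e+00] [ 0.32420345  0.23781451 -0.58277553]
[278.71052016 291.19742889]
[277.50925613 234.57177857]
```

View pics/w1.png

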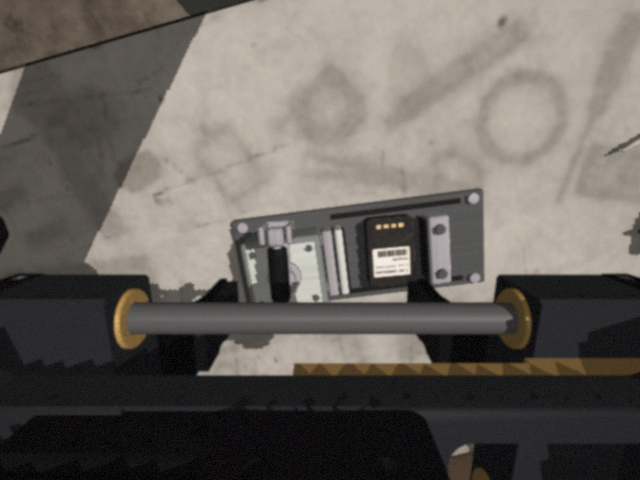

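The wrist picture shows the plate's corners at (235,222), (482,190) and (484,283), the fork at (275,235), and the black grip running from (277,248) down to about (279,302). I'll measure the pose from these.

Run:
```python
from h import *
from scipy.optimize import least_squares
a=np.load('w1.npy');c=dict(R=a[:9].reshape(3,3),t=a[9:12],cx=a[12],cy=a[13]);f=a[14]
obs=[((234,221),(-55,-60)),((482,190),(-55,224)),((484,284),(55,224)),((242,228),None),((474,198),None),((475,278),None)]
P=[plane(c,f,*p,.012)[:2] for p,q in obs];print(np.round(P,4))
r=least_squares(lambda s:np.concatenate([p-clampX(s[:2],s[2],[q[0]/1e3,q[1]/1e3,0])[:2] for p,(x,q) in zip(P,obs) if q]),[.53,0,-.1])
print(r.x,r.fun.round(4))
o,yaw=r.x[:2],r.x[2]
inv=lambda X:Ro.from_euler('z',-yaw).apply(X-[*o,0])
img=cv2.imread('pics/w1.png');g=img.max(2)
for v in range(250,302,6):
    row=g[v,255:300];k=np.where(row<45)[0];
    if len(k): u=255+(k.min()+k.max())/2;print(v,k.min()+255,k.max()+255,plane(c,f,u,v,.102).round(4),inv(plane(c,f,u,v,.102)).round(4))
print('fork',inv(plane(c,f,275,230,.108)),'crank screw',inv(plane(c,f,292,273,.085)))
print('jaw',inv(plane(c,f,347,268,.044)),'stopface',inv(plane(c,f,429,245,.046)),'pack',inv(plane(c,f,364,250,.032)),inv(plane(c,f,414,250,.032)))
```

```text
[[ 0.4686 -0.0516]
 [ 0.5009  0.2238]
 [ 0.6106  0.2122]
 [ 0.4784 -0.0452]
 [ 0.5075  0.2141]
 [ 0.6007  0.2029]]
[ 0.52941995 -0.00245738 -0.11995264] [ 0.0009  0.0039 -0.0007 -0.0027 -0.0002 -0.0011]
250 268 285 [0.4937 0.0034 0.102 ] [-0.0362  0.0016  0.102 ]
256 268 285 [0.4989 0.002  0.102 ] [-0.0308  0.0007  0.102 ]
262 269 286 [0.5044 0.0013 0.102 ] [-0.0253  0.0008  0.102 ]
268 269 286 [ 5.097e-01 -2.000e-04  1.020e-01] [-1.98e-02 -1.00e-04  1.02e-01]
274 270 287 [ 0.5153 -0.0008  0.102 ] [-0.0142 -0.      0.102 ]
280 270 287 [ 0.5207 -0.0023  0.102 ] [-0.0087 -0.0009  0.102 ]
286 271 289 [ 0.5265 -0.0025  0.102 ] [-0.0029 -0.0004  0.102 ]
292 271 289 [ 0.532  -0.0041  0.102 ] [ 0.0028 -0.0013  0.102 ]
298 272 288 [ 0.5376 -0.0056  0.102 ] [ 0.0085 -0.0022  0.102 ]
fork [-0.0548457   0.00401332  0.108     ] crank screw [-0.00844209  0.00973345  0.085     ]
jaw [0.00577229 0.06324105 0.044     ] stopface [-0.00940312  0.15048844  0.046     ] pack [-0.00858095  0.08418639  0.032     ] [-0.0019973   0.13818733  0.032     ]
```

drive_tool:
  steps:
    - [[-0.72, -0.45, 0.8], [0, 0, -0.42], -1]
    - [[-0.72, -0.45, 0.8], [0, 0, 0], -1]
    - [[-0.72, -0.45, 0.8], [0, 0, 0], -1]
    - [[0, 0, 0], [0, 1, 0], -1]
    - [[0, 0, 0], [0, 1, 0], -1]
    - [[0, 0, 0], [0, 1, 0], -1]
    - [[0, 0, 0], [0, 1, 0], -1]
    - [[0, 0, 0], [0, 1, 0], -1]

```text
time: 2.87
eef_pos: [0.5541, -0.0066, 0.1652]
eef_rot: [0.095, 0.964, 0.025, -0.249]
ft_force: [-0.1, -0.5, -0.2]
opening: 0.0868
grip_force: 0.0
```

```bash
cat >> h.py <<'E'
def todo(goal,n=None):
    o=sensors.get_obs();R=Ro.from_quat(o['eef_rot']);d=R.inv().apply(np.array(goal)-o['eef_pos'])/.03
    print('t',round(o['time'],2),'pos',o['eef_pos'].round(4),'z',R.as_matrix()[:,2].round(3),'y',R.as_matrix()[:,1].round(3),'units',d.round(2),'F',o['ft_force'].round(1),'q',o['joint_positions'].round(2),'op',round(o['opening'],4))
E
python3 - <<'E'
from h import *
todo([.527,-.003,.102])
E
```

```text
t 2.87 pos [ 0.5541 -0.0066  0.1652] z [-0.474  0.095 -0.875] y [0.196 0.981 0.   ] units [-0.22 -0.06  2.28] F [-0.1 -0.5 -0.2] q [-0.21  0.74  1.33 -0.01  1.57 -1.58] op 0.0868
```

drive_tool:
  steps:
    - [[-0.05, -0.02, 0.57], [0, 0, 0], -1]
    - [[-0.05, -0.02, 0.57], [0, 0, 0], -1]
    - [[-0.05, -0.02, 0.57], [0, 0, 0], -1]
    - [[-0.05, 0, 0.57], [0, 0, 0], -1]
    - [[0, 0, 0], [0, 0, 0], 1]
    - [[0, 0, 0], [0, 0, 0], 1]
    - [[0, 0, 0], [0, 0, 0], 1]
    - [[0, 0, 0], [0, 0, 0], 1]

```text
time: 3.53
eef_pos: [0.5282, -0.0042, 0.1027]
eef_rot: [0.096, 0.964, 0.024, -0.245]
ft_force: [0.5, -0.0, 0.5]
opening: 0.0681
grip_force: 0.0
```

drive_tool:
  steps:
    - [[0, 0, 0], [0, 0, 0], 1]
    - [[0, 0, 0], [0, 0, 0], 1]
    - [[0, 0, 0], [0, 0, 0], 1]
    - [[0, 0, 0], [0, 0, 0], 1]
    - [[0, 0, 0], [0, 0, 0], 1]
    - [[0, 0, 0], [0, 0, 0], 1]
    - [[0, 0, 0], [0, 0, 0], 1]
    - [[0, 0, 0], [0, 0, 0], 1]

```text
time: 4.2
eef_pos: [0.5277, -0.0026, 0.1016]
eef_rot: [0.097, 0.964, 0.027, -0.246]
ft_force: [2.0, 3.4, -1.0]
opening: 0.0172
grip_force: 30.0
```

Run:
```python
from h import *
todo([.527,-.003,.102])
# arc rows: fold 0->1.57 over N rows, tool turn total -1.1
o=sensors.get_obs();R=Ro.from_quat(o['eef_rot']);p=o['eef_pos'];u=np.array([.98,-.2,0]);g=p-.005*R.as_matrix()[:,2]
P=np.array([.5294,-.0025,.102])-.05*u;d=g-P;print('g rel pin u,z',d@u,d[2])
f0=np.arctan2(d[2],d@u);r=np.hypot(d[2],d@u);print(f0,r)
N=16
for k in range(N):
    f1=f0+(1.57-f0)*(k+1)/N
    g1=P+r*(np.cos(f1)*u+[0,0,np.sin(f1)])
    g1+= (d-(d@u)*u-[0,0,d[2]])
    R1=R*Ro.from_rotvec([0,-.07,0]);p1=g1+.005*R1.as_matrix()[:,2]
    print((R.inv().apply(p1-p)/.03).round(2));R,p=R1,p1
```

```text
t 4.2 pos [ 0.5277 -0.0026  0.1016] z [-0.469  0.099 -0.878] y [0.2   0.98  0.004] units [ 0.02 -0.02 -0.  ] F [ 2.   3.4 -1. ] q [-0.22  0.79  1.45 -0.    1.41 -1.58] op 0.0172
g rel pin u,z 0.0507330032124808 0.003990223118896269
0.0784898462291647 0.05088967965605759
[ 0.08  0.   -0.13]
[ 0.08  0.   -0.13]
[ 0.09  0.   -0.12]
[ 0.09  0.   -0.12]
[ 0.09  0.   -0.12]
[ 0.1   0.   -0.12]
[ 0.1   0.   -0.11]
[ 0.1   0.   -0.11]
[ 0.1   0.   -0.11]
[ 0.11  0.   -0.11]
[ 0.11  0.   -0.1 ]
[ 0.11  0.   -0.1 ]
[ 0.11  0.   -0.1 ]
[ 0.11  0.   -0.1 ]
[ 0.12  0.   -0.09]
[ 0.12  0.   -0.09]
```

drive_tool:
  steps:
    - [[0.08, 0, -0.13], [0, -0.7, 0], 1]
    - [[0.08, 0, -0.13], [0, -0.7, 0], 1]
    - [[0.09, 0, -0.12], [0, -0.7, 0], 1]
    - [[0.09, 0, -0.12], [0, -0.7, 0], 1]
    - [[0.09, 0, -0.12], [0, -0.7, 0], 1]
    - [[0.1, 0, -0.12], [0, -0.7, 0], 1]
    - [[0.1, 0, -0.11], [0, -0.7, 0], 1]
    - [[0.1, 0, -0.11], [0, -0.7, 0], 1]

```text
time: 4.87
eef_pos: [0.5153, -0.0003, 0.134]
eef_rot: [0.1, 0.994, -0.002, 0.033]
ft_force: [5.0, 6.4, -10.6]
opening: 0.0176
grip_force: 30.0
```

Run:
```python
from h import *
todo([.527,-.003,.102])
o=sensors.get_obs();R=Ro.from_quat(o['eef_rot']);p=o['eef_pos'];u=np.array([.98,-.2,0]);g=p-.005*R.as_matrix()[:,2]
P=np.array([.5294,-.0025,.102])-.05*u;d=g-P;print('g rel pin u,z,n',d@u,d[2],d@[.2,.98,0],np.arctan2(d[2],d@u))
```

```text
t 4.87 pos [ 5.153e-01 -3.000e-04  1.340e-01] z [ 0.066 -0.01  -0.998] y [0.2   0.98  0.003] units [-0.33 -0.01  1.09] F [  5.    6.4 -10.6] q [-0.22  0.52  1.85  0.01  0.71 -1.6 ] op 0.0176
g rel pin u,z,n 0.03544907991690782 0.03696723536878872 -0.0007185789669357425 0.806359366606421
```

drive_tool:
  steps:
    - [[0.1, 0.03, -0.11], [0, -0.7, 0], 1]
    - [[0.11, 0.03, -0.11], [0, -0.7, 0], 1]
    - [[0.11, 0, -0.1], [0, -0.7, 0], 1]
    - [[0.11, 0, -0.1], [0, -0.7, 0], 1]
    - [[0.11, 0, -0.1], [0, -0.7, 0], 1]
    - [[0.11, 0, -0.1], [0, -0.7, 0], 1]
    - [[0.12, 0, -0.09], [0, -0.7, 0], 1]
    - [[0.12, 0, -0.09], [0, -0.7, 0], 1]

```text
time: 5.53
eef_pos: [0.4932, 0.0161, 0.1524]
eef_rot: [0.096, 0.966, -0.016, 0.242]
ft_force: [-3.6, -11.0, -32.5]
opening: 0.0172
grip_force: 30.0
```

Run:
```python
from h import *
todo([.527,-.003,.102])
o=sensors.get_obs();R=Ro.from_quat(o['eef_rot']);p=o['eef_pos'];u=np.array([.98,-.2,0]);g=p-.005*R.as_matrix()[:,2]
P=np.array([.5294,-.0025,.102])-.05*u;d=g-P;print('g rel pin u,z,n',d@u,d[2],d@[.2,.98,0],np.arctan2(d[2],d@u), 'Fu',o['ft_force']@u,'Fn',o['ft_force']@[.2,.98,0])
cv2.imwrite('pics/s1.png',np.hstack([cv2.resize(vision.grab_frame('side')[200:400,250:420],(400,470)),cv2.resize(vision.grab_frame('scene')[150:290,195:314],(400,470))]))
```

```text
t 5.53 pos [0.4932 0.0161 0.1524] z [ 0.463 -0.077 -0.883] y [0.192 0.981 0.015] units [-0.3  -0.43  2.05] F [ -3.6 -11.  -32.5] q [-0.21  0.44  2.19  0.62  0.03 -2.2 ] op 0.0172
g rel pin u,z,n 0.008508155834787869 0.054826197833204596 0.010931773994376351 1.4168402212186746 Fu -1.3138565713746777 Fn -11.483067368048905
```

View pics/s1.png

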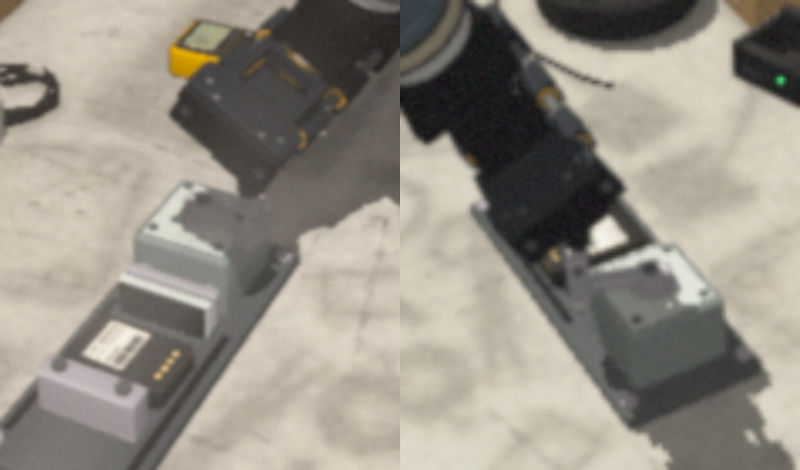

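The picture shows the grip nearly upright inside the fingers. The wrist has hit joint 5's limit and dragged the tool about 11 mm sideways. I'll release and regrip from above with the tool vertical.

drive_tool:
  steps:
    - [[0, 0, 0], [0, 0, 0], -1]
    - [[0, 0, 0], [0, 0, 0], -1]
    - [[0, 0, 0], [0, 0, 0], -1]
    - [[0, 0, 0], [0, 0, 0], -1]
    - [[0, 0, -0.3], [0, 0.5, 0], -1]
    - [[0, 0, -0.5], [0, 0.6, 0], -1]
    - [[0, 0, -0.7], [0, 0.7, 0], -1]
    - [[0, 0, -0.7], [0, 0.7, 0], -1]

```text
time: 6.3
eef_pos: [0.4762, 0.0247, 0.2068]
eef_rot: [0.091, 0.984, 0.001, 0.152]
ft_force: [0.9, 0.4, -0.2]
opening: 0.0629
grip_force: 0.0
```

Run:
```python
from h import *
todo([.4804,.0075,.25])
o=sensors.get_obs();print(Ro.from_quat(o['eef_rot']).as_matrix().round(3))
```

```text
t 6.3 pos [0.4762 0.0247 0.2068] z [ 0.299 -0.025 -0.954] y [0.179 0.983 0.031] units [-0.66 -0.5  -1.32] F [ 0.9  0.4 -0.2] q [-0.21  0.29  2.04  0.08  0.51 -1.65] op 0.0629
[[-0.937  0.179  0.299]
 [ 0.18   0.983 -0.025]
 [-0.299  0.031 -0.954]]
```

drive_tool:
  steps:
    - [[0, 0, -0.3], [0, 1, 0], -1]
    - [[0, 0, -0.3], [0, 1, 0], -1]
    - [[0, 0, -0.3], [0, 1, 0], -1]
    - [[-0.5, 0.03, -0.4], [0, 0, 0], -1]
    - [[-0.5, 0.03, -0.4], [0, 0, 0], -1]
    - [[-0.47, 0.03, -0.4], [0, 0, 0], -1]
    - [[0, 0, 0], [0, 0, 0], -1]
    - [[0, 0, 0], [0, 0, 0], -1]

```text
time: 6.97
eef_pos: [0.516, 0.0186, 0.2698]
eef_rot: [0.09, 0.996, 0.016, 0.007]
ft_force: [-0.9, 0.0, -0.8]
opening: 0.087
grip_force: 0.0
```

Run:
```python
from h import *
todo([.4804,.0075,.25])
cv2.imwrite('pics/w2.png',vision.grab_frame('wrist'))
c,f=cal('wrist');np.save('w2.npy',np.r_[np.array(c['R']).ravel(),c['t'],c['cx'],c['cy'],f])
for P in([.4804,.0075,.102],[.4804,.0075,.163],[.4827,.0188,.163]): print(proj(c,f,np.array(P)))
```

```text
t 6.97 pos [0.516  0.0186 0.2698] z [ 0.017  0.03  -0.999] y [0.179 0.983 0.032] units [ 1.11 -0.6   0.63] F [-0.9  0.  -0.8] q [-0.2   0.33  1.67  0.04  1.12 -1.61] op 0.087
[299.76374566 202.93430647]
[297.12735597 212.08970428]
[312.26967731 212.34837978]
```

View pics/w2.png

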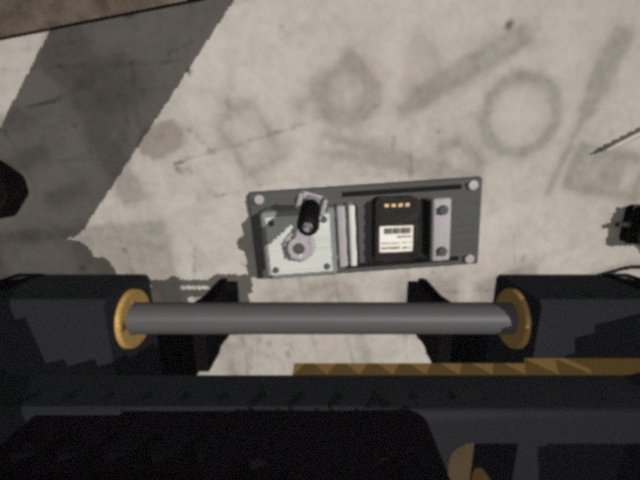

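The picture shows the grip only partly unfolded: fork at about (312,201), grip's free end at about (306,226), crank screw at (298,247). The crank has drifted a little clockwise. I'll quantify both.

Run:
```python
from h import *
a=np.load('w2.npy');c=dict(R=a[:9].reshape(3,3),t=a[9:12],cx=a[12],cy=a[13]);f=a[14]
o=np.array([.5294,-.0025]);yaw=-.12
inv=lambda X:Ro.from_euler('z',-yaw).apply(X-[*o,0])
P=[plane(c,f,*p,.012) for p in((248,193),(481,178),(479,263))];print([inv(p).round(4) for p in P])
print('screw',inv(plane(c,f,298,247,.088)),'fork mid',inv(plane(c,f,312,202,.104)))
img=cv2.imread('pics/w2.png');m=((img.max(2)<40)).astype(np.uint8);m[:, :296]=0;m[:,324:]=0;m[:190]=0;m[240:]=0
k=cv2.findContours(m,0,2)[0];k=max(k,key=cv2.contourArea);print(cv2.boundingRect(k),cv2.minAreaRect(k))
for p in((306,226),(308,229)):
  for z in(.145,.155,.163): print(p,z,inv(plane(c,f,*p,z)).round(4),plane(c,f,*p,z).round(4))
```

```text
[array([-0.0554, -0.0602,  0.012 ]), array([-0.056 ,  0.2199,  0.012 ]), array([0.0513, 0.2239, 0.012 ])]
screw [-0.0040527  -0.00167325  0.088     ] fork mid [-0.05021921  0.01557933  0.104     ]
(298, 200, 21, 34) ((308.1099548339844, 216.22998046875), (18.950462341308594, 32.95117950439453), 8.13010311126709)
(306, 226) 0.145 [-0.0354  0.0095  0.145 ] [0.4954 0.0112 0.145 ]
(306, 226) 0.155 [-0.0372  0.0098  0.155 ] [0.4936 0.0117 0.155 ]
(306, 226) 0.163 [-0.0387  0.01    0.163 ] [0.4922 0.0121 0.163 ]
(308, 229) 0.145 [-0.0328  0.011   0.145 ] [0.4982 0.0123 0.145 ]
(308, 229) 0.155 [-0.0347  0.0112  0.155 ] [0.4963 0.0128 0.155 ]
(308, 229) 0.163 [-0.0362  0.0114  0.163 ] [0.4948 0.0132 0.163 ]
```

drive_tool:
  steps:
    - [[0.4, -0.15, 0], [0.3, 0, 0], -1]
    - [[0.4, -0.15, 0.5], [0, 0, 0], -1]
    - [[0, 0, 0.6], [0, 0, 0], -1]
    - [[0, 0, 0.6], [0, 0, 0], -1]
    - [[0, 0, 0.6], [0, 0, 0], -1]
    - [[0, 0, 0.6], [0, 0, 0], -1]
    - [[0, 0, 0.6], [0, 0, 0], -1]
    - [[0, 0, 0.55], [0, 0, 0], -1]

```text
time: 7.68
eef_pos: [0.489, 0.0148, 0.1458]
eef_rot: [0.09, 0.996, 0.001, 0.003]
ft_force: [-0.6, -0.3, 0.4]
opening: 0.0871
grip_force: 0.0
```

drive_tool:
  steps:
    - [[0, 0, 0], [0, 0, 0], 0.5]
    - [[0, 0, 0], [0, 0, 0], 0.5]
    - [[0, 0, 0], [0, 0, 0], 1]
    - [[0, 0, 0], [0, 0, 0], 1]
    - [[0, 0, 0], [0, 0, 0], 1]
    - [[0, 0, 0], [0, 0, 0], 1]
    - [[0, 0, 0], [0, 0, 0], 1]
    - [[0, 0, 0], [0, 0, 0], 1]

```text
time: 8.35
eef_pos: [0.4917, 0.0142, 0.1478]
eef_rot: [0.09, 0.996, 0.001, 0.005]
ft_force: [-0.3, -0.6, 0.1]
opening: 0.042
grip_force: 0.0
```

Run:
```python
from h import *
todo([.491,.0137,.147])
todo(clampX([.5294,-.0025],-.12,[-.041,.004,.15]))
todo(clampX([.5294,-.0025],-.12,[-.053,.005,.15]))
```

```text
t 8.35 pos [0.4917 0.0142 0.1478] z [ 0.01   0.001 -1.   ] y [0.18  0.984 0.003] units [ 0.02 -0.02  0.03] F [-0.3 -0.6  0.1] q [-0.2   0.49  1.86  0.    0.79 -1.59] op 0.042
t 8.35 pos [0.4917 0.0142 0.1478] z [ 0.01   0.001 -1.   ] y [0.18  0.984 0.003] units [ 0.04 -0.27 -0.08] F [-0.3 -0.6  0.1] q [-0.2   0.49  1.86  0.    0.79 -1.59] op 0.042
t 8.35 pos [0.4917 0.0142 0.1478] z [ 0.01   0.001 -1.   ] y [0.18  0.984 0.003] units [ 0.44 -0.26 -0.08] F [-0.3 -0.6  0.1] q [-0.2   0.49  1.86  0.    0.79 -1.59] op 0.042
```

Close fully, then ease the crank back.

drive_tool:
  steps:
    - [[0, 0, 0], [0, 0, 0], 1]
    - [[0, 0, 0], [0, 0, 0], 1]
    - [[0, 0, 0], [0, 0, 0], 1]
    - [[0, 0, 0], [0, 0, 0], 1]
    - [[0, 0, 0], [0, 0, 0], 1]
    - [[0, 0, 0], [0, 0, 0], 1]
    - [[0, -0.1, 0], [0, 0, 0], 1]
    - [[0, -0.1, 0], [0, 0, 0], 1]

```text
time: 9.02
eef_pos: [0.49, 0.0107, 0.1474]
eef_rot: [0.091, 0.996, 0.003, 0.004]
ft_force: [1.3, 9.9, 3.1]
opening: 0.0175
grip_force: 29.5
```

drive_tool:
  steps:
    - [[0, -0.1, 0], [0, 0, 0], 1]
    - [[0, -0.1, 0], [0, 0, 0], 1]
    - [[0.07, 0, -0.02], [0, 0, 0], 1]
    - [[0.07, 0, -0.02], [0, 0, 0], 1]
    - [[0.07, 0, 0], [0, 0, 0], 1]
    - [[0.07, 0, 0], [0, 0, 0], 1]
    - [[0.07, 0, 0], [0, 0, 0], 1]
    - [[0, 0, 0], [0, 0, 0], 1]

```text
time: 9.68
eef_pos: [0.4839, 0.0051, 0.1483]
eef_rot: [0.091, 0.996, 0.002, 0.01]
ft_force: [9.8, 7.0, -10.6]
opening: 0.0171
grip_force: 30.0
```

Run:
```python
from h import *
todo(clampX([.5294,-.0025],-.12,[-.041,.004,.15]))
todo(clampX([.5294,-.0025],-.12,[-.05,.005,.15]))
```

```text
t 9.68 pos [0.4839 0.0051 0.1483] z [ 0.021  0.002 -1.   ] y [0.182 0.983 0.006] units [-0.16  0.07 -0.05] F [  9.8   7.  -10.6] q [-0.23  0.47  1.88  0.01  0.77 -1.62] op 0.0171
t 9.68 pos [0.4839 0.0051 0.1483] z [ 0.021  0.002 -1.   ] y [0.182 0.983 0.006] units [ 0.14  0.09 -0.06] F [  9.8   7.  -10.6] q [-0.23  0.47  1.88  0.01  0.77 -1.62] op 0.0171
```

drive_tool:
  steps:
    - [[0.06, 0, 0.02], [0, 0, 0], 1]
    - [[0.06, 0, 0.02], [0, 0, 0], 1]
    - [[0.06, 0, 0], [0, 0, 0], 1]
    - [[0.06, 0, 0], [0, 0, 0], 1]
    - [[0.06, 0, 0], [0, 0, 0], 1]
    - [[0, 0, 0], [0, 0, 0], 1]
    - [[0, 0, 0], [0, 0, 0], 1]
    - [[0, 0, 0], [0, 0, 0], 1]

```text
time: 10.35
eef_pos: [0.478, 0.0058, 0.1485]
eef_rot: [0.091, 0.996, 0.001, 0.014]
ft_force: [11.6, 6.3, -4.1]
opening: 0.0169
grip_force: 30.0
```

Run:
```python
from h import *
todo(clampX([.5294,-.0025],-.12,[-.05,.005,.15]))
```

```text
t 10.35 pos [0.478  0.0058 0.1485] z [ 0.027  0.    -1.   ] y [0.182 0.983 0.005] units [-0.06  0.1  -0.05] F [11.6  6.3 -4.1] q [-0.23  0.47  1.9   0.01  0.75 -1.62] op 0.0169
```

drive_tool:
  steps:
    - [[0.06, 0, 0], [0, 0, 0], 1]
    - [[0.06, 0, 0], [0, 0, 0], 1]
    - [[0.06, 0, 0], [0, 0, 0], 1]
    - [[0, 0, 0], [0, 0, 0], 1]
    - [[0, 0, 0], [0, 0, 0], 1]
    - [[0, 0, 0], [0, 0, 0], 1]
    - [[0, 0, 0], [0, 0, 0], 1]
    - [[0, 0, 0], [0, 0, 0], 1]

```text
time: 11.02
eef_pos: [0.4771, 0.0056, 0.1487]
eef_rot: [0.092, 0.996, 0.001, 0.018]
ft_force: [18.3, 6.2, -12.3]
opening: 0.0174
grip_force: 30.0
```

Run:
```python
from h import *
todo(clampX([.5294,-.0025],-.12,[-.05,.005,.15]))
```

```text
t 11.02 pos [0.4771 0.0056 0.1487] z [ 0.036 -0.002 -0.999] y [0.182 0.983 0.005] units [-0.09  0.11 -0.04] F [ 18.3   6.2 -12.3] q [-0.23  0.46  1.91  0.01  0.73 -1.62] op 0.0174
```

The pull now stalls at 18 N after only 0.9 mm of travel, so the grip is on its upright stop. Next I'll plan the winding arcs.

```bash
cat > wind.py <<'E'
from h import *
import sys,json
k=1.6; YAW=-.12
def plan(step,n,lead=None,c=(.5265,-.0021),r=.053,zc=.146):
    o=sensors.get_obs();p=o['eef_pos'];F=o['ft_force'];R=Ro.from_quat(o['eef_rot']);c=np.array(c)
    v=p[:2]-c;th=np.pi+YAW-np.arctan2(v[1],v[0]);th=th%(2*np.pi)
    tang=np.array([v[1],-v[0]])/np.linalg.norm(v);rad=v/np.linalg.norm(v)
    print('t',round(o['time'],2),'th',round(th,3),'rad',round(np.linalg.norm(v),4),'Ft',round(-F[:2]@tang,2),'Fr_on_tool',round(F[:2]@rad,2),'Fz',F[2].round(1),'z',p[2].round(4),'tilt',R.as_matrix()[:,2].round(3),'op',o['opening'].round(4))
    open('log.txt','a').write(json.dumps([o['time'],*p,*F])+'\n')
    cmd=p-F/k; cv=cmd[:2]-c
    if lead is None: lead=(-F[:2]@tang)/k/.05
    y=R.as_matrix()[:,1];a=np.arctan2(y[1],y[0]);M=np.array([[-np.sin(a),np.cos(a)],[np.cos(a),np.sin(a)]])
    out=[]
    for i in range(1,n+1):
        ph=np.pi+YAW-(th+lead+step*i)
        g=np.r_[c+r*np.array([np.cos(ph),np.sin(ph)]),zc]
        d=(g-cmd); f=1/(n-i+1) if False else 1
        if i==1: d0=d.copy()
        out.append(np.r_[M@d[:2],-d[2]]/.03);cmd=g
    print(np.round(out,2).tolist())
if __name__=='__main__': plan(*map(float,sys.argv[1:2]),8,*(map(float,sys.argv[2:3])))
E
python3 wind.py 0.1 0.0
```

```text
Traceback (most recent call last):
  File "wind.py", line 21, in <module>
    if __name__=='__main__': plan(*map(float,sys.argv[1:2]),8,*(map(float,sys.argv[2:3])))
                             ~~~~^^^^^^^^^^^^^^^^^^^^^^^^^^^^^^^^^^^^^^^^^^^^^^^^^^^^^^^^^
  File "wind.py", line 8, in plan
    print('t',round(o['time'],2),'th',round(th,3),'rad',round(np.linalg.norm(v),4),'Ft',round(-F[:2]@tang,2),'Fr_on_tool',round(F[:2]@rad,2),'Fz',F[2].round(1),'z',p[2].round(4),'tilt',R.as_matrix()[:,2].round(3),'op',o['opening'].round(4))
                                                                                                                                                                                                                          ^^^^^^^^^^^^^^^^^^
AttributeError: 'float' object has no attribute 'round'
```

```bash
sed -i "s/o\['opening'\].round(4)/round(o['opening'],4)/; s/ f=1.*else 1$//; /if i==1: d0/d" wind.py; sed -i 's/d=(g-cmd);/d=g-cmd/' wind.py
python3 wind.py 0.1 0.0
```

```text
t 11.02 th 0.035 rad 0.05 Ft -8.97 Fr_on_tool -17.13 Fz -12.3 z 0.1487 tilt [ 0.036 -0.002 -0.999] op 0.0174
[[-351.27, 197.33, 256.29], [-0.02, 0.18, -0.0], [-0.04, 0.17, -0.0], [-0.06, 0.17, -0.0], [-0.07, 0.16, -0.0], [-0.09, 0.15, -0.0], [-0.1, 0.14, -0.0], [-0.12, 0.13, -0.0]]
```

```bash
sed -i "s/^k=1.6/k=1600./" wind.py; python3 wind.py 0.1 0.0
```

```text
t 11.02 th 0.035 rad 0.05 Ft -8.97 Fr_on_tool -17.13 Fz -12.3 z 0.1487 tilt [ 0.036 -0.002 -0.999] op 0.0174
[[-0.26, 0.37, 0.35], [-0.02, 0.18, -0.0], [-0.04, 0.17, -0.0], [-0.06, 0.17, -0.0], [-0.07, 0.16, -0.0], [-0.09, 0.15, -0.0], [-0.1, 0.14, -0.0], [-0.12, 0.13, -0.0]]
```

drive_tool:
  steps:
    - [[-0.1, 0.2, 0.1], [0, 0, 0], 1]
    - [[-0.1, 0.18, 0.1], [0, 0, 0], 1]
    - [[-0.04, 0.18, 0], [0, 0, 0], 1]
    - [[-0.06, 0.17, 0], [0, 0, 0], 1]
    - [[-0.07, 0.16, 0], [0, 0, 0], 1]
    - [[-0.09, 0.15, 0], [0, 0, 0], 1]
    - [[-0.1, 0.14, 0], [0, 0, 0], 1]
    - [[-0.12, 0.13, 0], [0, 0, 0], 1]

```text
time: 11.68
eef_pos: [0.4976, 0.0381, 0.1461]
eef_rot: [0.089, 0.996, -0.003, 0.012]
ft_force: [-2.7, -11.0, 26.4]
opening: 0.0173
grip_force: 30.0
```

```bash
python3 wind.py 0.1
```

```text
t 11.68 th 0.827 rad 0.0495 Ft 8.64 Fr_on_tool -7.39 Fz 26.4 z 0.1461 tilt [ 0.023 -0.007 -1.   ] op 0.0173
[[-0.18, 0.08, -0.55], [-0.15, 0.09, -0.0], [-0.16, 0.08, -0.0], [-0.17, 0.06, -0.0], [-0.17, 0.04, -0.0], [-0.17, 0.03, -0.0], [-0.18, 0.01, -0.0], [-0.18, -0.01, -0.0]]
```

drive_tool:
  steps:
    - [[-0.17, 0.09, -0.07], [0, 0, 0], 1]
    - [[-0.15, 0.09, -0.06], [0, 0, 0], 1]
    - [[-0.16, 0.08, 0], [0, 0, 0], 1]
    - [[-0.17, 0.06, 0], [0, 0, 0], 1]
    - [[-0.17, 0.04, 0], [0, 0, 0], 1]
    - [[-0.17, 0.03, 0], [0, 0, 0], 1]
    - [[-0.18, 0.01, 0], [0, 0, 0], 1]
    - [[-0.18, -0.01, 0], [0, 0, 0], 1]

```text
time: 12.35
eef_pos: [0.5298, 0.0474, 0.1464]
eef_rot: [0.091, 0.996, 0.002, 0.0]
ft_force: [-8.4, 6.4, 14.2]
opening: 0.0171
grip_force: 30.0
```

```bash
sed -i 's/cmd=p-F\/k/cmd=p-F\/k*np.array([1,1,.25])/;s/zc=.146/zc=.1455/' wind.py; python3 wind.py 0.1
```

```text
t 12.35 th 1.517 rad 0.0496 Ft 8.8 Fr_on_tool 5.83 Fz 14.2 z 0.1464 tilt [ 0.     0.004 -1.   ] op 0.0171
[[-0.16, 0.22, -0.05], [-0.17, -0.03, -0.0], [-0.17, -0.04, -0.0], [-0.17, -0.06, -0.0], [-0.16, -0.08, -0.0], [-0.15, -0.09, -0.0], [-0.14, -0.11, -0.0], [-0.13, -0.12, -0.0]]
```

drive_tool:
  steps:
    - [[-0.16, 0.14, -0.05], [0, 0, 0], 1]
    - [[-0.17, 0.05, -0.03], [0, 0, 0], 1]
    - [[-0.17, -0.04, 0], [0, 0, 0], 1]
    - [[-0.17, -0.06, 0], [0, 0, 0], 1]
    - [[-0.16, -0.08, 0], [0, 0, 0], 1]
    - [[-0.15, -0.09, 0], [0, 0, 0], 1]
    - [[-0.14, -0.11, 0], [0, 0, 0], 1]
    - [[-0.13, -0.12, 0], [0, 0, 0], 1]

```text
time: 13.02
eef_pos: [0.5643, 0.0326, 0.1467]
eef_rot: [0.091, 0.996, 0.003, -0.001]
ft_force: [-3.5, 8.1, -2.6]
opening: 0.0171
grip_force: 30.0
```

```bash
python3 wind.py 0.1
```

```text
t 13.02 th 2.279 rad 0.0513 Ft 8.32 Fr_on_tool 2.89 Fz -2.6 z 0.1467 tilt [-0.002  0.006 -1.   ] op 0.0171
[[-0.2, -0.05, 0.05], [-0.11, -0.14, -0.0], [-0.1, -0.15, -0.0], [-0.08, -0.16, -0.0], [-0.06, -0.16, -0.0], [-0.05, -0.17, -0.0], [-0.03, -0.17, -0.0], [-0.01, -0.18, -0.0]]
```

```bash
sed -i 's/r=.053/r=.057/' wind.py; python3 wind.py 0.1
python3 - <<'E'
import json,numpy as np
from scipy.optimize import least_squares
L=np.array([json.loads(l) for l in open('log.txt')]);L=L[np.unique(L[:,0],return_index=True)[1]]
print(L[:,1:3]);r=least_squares(lambda c:np.hypot(*(L[:,1:3]-c).T)-.05,[.5265,-.002]);print(r.x,r.fun)
E
```

```text
t 13.02 th 2.279 rad 0.0513 Ft 8.32 Fr_on_tool 2.89 Fz -2.6 z 0.1467 tilt [-0.002  0.006 -1.   ] op 0.0171
[[-0.3, 0.04, 0.05], [-0.12, -0.15, -0.0], [-0.1, -0.16, -0.0], [-0.09, -0.17, -0.0], [-0.07, -0.18, -0.0], [-0.05, -0.18, -0.0], [-0.03, -0.19, -0.0], [-0.01, -0.19, -0.0]]
[[0.47707514 0.00559885]
 [0.49756395 0.03809871]
 [0.52979152 0.04737804]
 [0.56429887 0.03256998]]
[ 0.52713508 -0.00203795] [ 0.0006391  -0.00014618 -0.00051266  0.00078244]
```

drive_tool:
  steps:
    - [[-0.22, -0.02, 0], [0, 0, 0], 1]
    - [[-0.18, -0.09, 0], [0, 0, 0], 1]
    - [[-0.1, -0.16, 0], [0, 0, 0], 1]
    - [[-0.09, -0.17, 0], [0, 0, 0], 1]
    - [[-0.07, -0.18, 0], [0, 0, 0], 1]
    - [[-0.05, -0.18, 0], [0, 0, 0], 1]
    - [[-0.03, -0.18, 0], [0, 0, 0], 1]
    - [[-0.01, -0.18, 0], [0, 0, 0], 1]

```text
time: 13.68
eef_pos: [0.579, -0.0047, 0.1467]
eef_rot: [0.091, 0.996, 0.004, -0.002]
ft_force: [-5.9, 9.4, 0.3]
opening: 0.0171
grip_force: 30.0
```

```bash
sed -i 's/c=(.5265,-.0021)/c=(.5271,-.002)/;s/r=.057/r=.055/' wind.py; python3 wind.py 0.1
```

```text
t 13.68 th 3.074 rad 0.052 Ft 9.03 Fr_on_tool -6.38 Fz 0.3 z 0.1467 tilt [-0.004  0.008 -1.   ] op 0.0171
[[0.05, -0.21, 0.04], [0.02, -0.18, -0.0], [0.04, -0.18, -0.0], [0.06, -0.17, -0.0], [0.08, -0.17, -0.0], [0.09, -0.16, -0.0], [0.11, -0.15, -0.0], [0.12, -0.14, -0.0]]
```

drive_tool:
  steps:
    - [[0.04, -0.2, 0], [0, 0, 0], 1]
    - [[0.02, -0.18, 0], [0, 0, 0], 1]
    - [[0.04, -0.18, 0], [0, 0, 0], 1]
    - [[0.06, -0.17, 0], [0, 0, 0], 1]
    - [[0.08, -0.17, 0], [0, 0, 0], 1]
    - [[0.09, -0.16, 0], [0, 0, 0], 1]
    - [[0.11, -0.15, 0], [0, 0, 0], 1]
    - [[0.12, -0.14, 0], [0, 0, 0], 1]

```text
time: 14.35
eef_pos: [0.5601, -0.0415, 0.1468]
eef_rot: [0.091, 0.996, 0.004, 0.003]
ft_force: [2.3, 11.5, -5.6]
opening: 0.0168
grip_force: 30.0
```

```bash
python3 wind.py 0.1
```

```text
t 14.35 th 3.896 rad 0.0515 Ft 9.14 Fr_on_tool -7.4 Fz -5.6 z 0.1468 tilt [ 0.007  0.008 -1.   ] op 0.0168
[[0.19, -0.1, 0.07], [0.15, -0.11, -0.0], [0.16, -0.09, -0.0], [0.17, -0.07, -0.0], [0.17, -0.06, -0.0], [0.18, -0.04, -0.0], [0.18, -0.02, -0.0], [0.18, -0.0, -0.0]]
```

drive_tool:
  steps:
    - [[0.18, -0.1, 0.03], [0, 0, 0], 1]
    - [[0.15, -0.11, 0], [0, 0, 0], 1]
    - [[0.16, -0.09, 0], [0, 0, 0], 1]
    - [[0.17, -0.07, 0], [0, 0, 0], 1]
    - [[0.17, -0.06, 0], [0, 0, 0], 1]
    - [[0.18, -0.04, 0], [0, 0, 0], 1]
    - [[0.18, -0.02, 0], [0, 0, 0], 1]
    - [[0.18, 0, 0], [0, 0, 0], 1]

```text
time: 15.02
eef_pos: [0.5222, -0.0522, 0.1468]
eef_rot: [0.091, 0.996, 0.001, 0.01]
ft_force: [9.7, 2.8, -8.9]
opening: 0.0174
grip_force: 30.0
```

```bash
python3 wind.py 0.1
```

```text
t 15.02 th 4.689 rad 0.0504 Ft 9.37 Fr_on_tool -3.69 Fz -8.9 z 0.1468 tilt [ 0.019  0.    -1.   ] op 0.0174
[[0.2, -0.05, 0.09], [0.18, 0.03, -0.0], [0.18, 0.05, -0.0], [0.17, 0.07, -0.0], [0.16, 0.08, -0.0], [0.15, 0.1, -0.0], [0.14, 0.12, -0.0], [0.13, 0.13, -0.0]]
```

drive_tool:
  steps:
    - [[0.11, -0.03, 0.05], [0, 0, 0], 1]
    - [[0.09, 0.01, 0], [0, 0, 0], 1]
    - [[0.09, 0.02, 0], [0, 0, 0], 1]
    - [[0.09, 0.02, 0], [0, 0, 0], 1]
    - [[0.09, 0.02, 0], [0, 0, 0], 1]
    - [[0.09, 0.03, 0], [0, 0, 0], 1]
    - [[0.08, 0.03, 0], [0, 0, 0], 1]
    - [[0.08, 0.03, 0], [0, 0, 0], 1]

```text
time: 15.68
eef_pos: [0.5042, -0.0465, 0.1466]
eef_rot: [0.09, 0.996, -0.001, 0.012]
ft_force: [8.5, -1.2, -3.4]
opening: 0.0173
grip_force: 30.0
```

```bash
python3 wind.py 0.05
```

```text
t 15.68 th 5.068 rad 0.05 Ft 8.07 Fr_on_tool -2.81 Fz -3.4 z 0.1466 tilt [ 0.025 -0.004 -1.   ] op 0.0173
[[0.13, -0.05, 0.06], [0.08, 0.04, -0.0], [0.08, 0.05, -0.0], [0.08, 0.05, -0.0], [0.07, 0.05, -0.0], [0.07, 0.06, -0.0], [0.07, 0.06, -0.0], [0.07, 0.06, -0.0]]
```

drive_tool:
  steps:
    - [[0.12, 0, 0], [0, 0, 0], 1]
    - [[0.08, 0.02, 0], [0, 0, 0], 1]
    - [[0.08, 0.04, 0], [0, 0, 0], 1]
    - [[0.08, 0.05, 0], [0, 0, 0], 1]
    - [[0.07, 0.05, 0], [0, 0, 0], 1]
    - [[0.07, 0.06, 0], [0, 0, 0], 1]
    - [[0.07, 0.06, 0], [0, 0, 0], 1]
    - [[0.07, 0.06, 0], [0, 0, 0], 1]

```text
time: 16.35
eef_pos: [0.4891, -0.0343, 0.1467]
eef_rot: [0.09, 0.996, -0.002, 0.015]
ft_force: [11.0, -5.9, -5.7]
opening: 0.017
grip_force: 30.0
```

```bash
python3 wind.py 0.05
python3 - <<'E'
from h import *
cv2.imwrite('pics/s2.png',np.hstack([cv2.resize(vision.grab_frame('side')[250:420,230:390],(400,425),interpolation=2),cv2.resize(vision.grab_frame('scene')[180:280,205:299],(400,425),interpolation=2)]))
E
```

```text
t 16.35 th 5.459 rad 0.0498 Ft 11.62 Fr_on_tool -4.58 Fz -5.7 z 0.1467 tilt [ 0.029 -0.006 -1.   ] op 0.017
[[0.11, 0.04, 0.07], [0.06, 0.07, -0.0], [0.05, 0.07, -0.0], [0.05, 0.08, -0.0], [0.05, 0.08, -0.0], [0.04, 0.08, -0.0], [0.04, 0.08, -0.0], [0.03, 0.09, -0.0]]
```

View pics/s2.png

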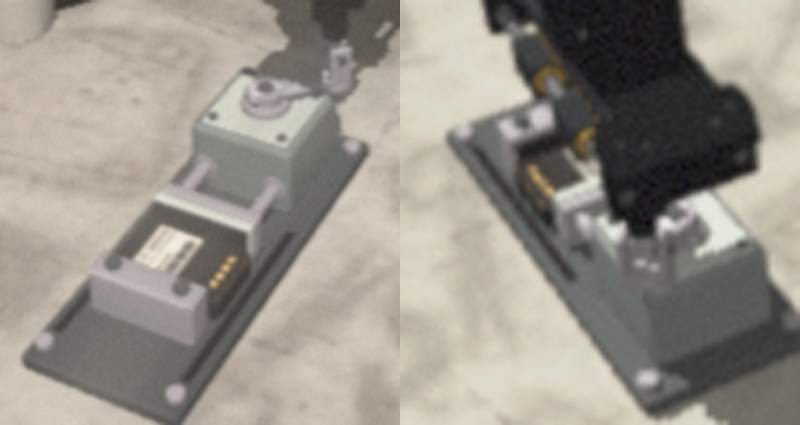

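drive_tool:
  steps:
    - [[0.06, 0.05, 0], [0, 0, 0], 1]
    - [[0.04, 0.06, 0], [0, 0, 0], 1]
    - [[0.04, 0.06, 0], [0, 0, 0], 1]
    - [[0.04, 0.06, 0], [0, 0, 0], 1]
    - [[0, 0, 0], [0, 0, 0], 1]
    - [[0, 0, 0], [0, 0, 0], 1]
    - [[0, 0, 0], [0, 0, 0], 1]
    - [[0, 0, 0], [0, 0, 0], 1]

```text
time: 17.12
eef_pos: [0.4843, -0.0271, 0.1467]
eef_rot: [0.09, 0.996, -0.002, 0.014]
ft_force: [9.2, -7.5, -3.2]
opening: 0.0172
grip_force: 30.0
```

```bash
python3 wind.py 0.05
```

```text
t 17.12 th 5.634 rad 0.0496 Ft 11.07 Fr_on_tool -4.13 Fz -3.2 z 0.1467 tilt [ 0.027 -0.007 -1.   ] op 0.0172
[[0.12, 0.05, 0.06], [0.04, 0.08, -0.0], [0.04, 0.08, -0.0], [0.04, 0.08, -0.0], [0.03, 0.09, -0.0], [0.03, 0.09, -0.0], [0.02, 0.09, -0.0], [0.02, 0.09, -0.0]]
```

drive_tool:
  steps:
    - [[0.04, 0.06, 0], [0, 0, 0], 1]
    - [[0.02, 0.05, 0], [0, 0, 0], 1]
    - [[0.02, 0.05, 0], [0, 0, 0], 1]
    - [[0.02, 0.05, 0], [0, 0, 0], 1]
    - [[0.02, 0.05, 0], [0, 0, 0], 1]
    - [[0.02, 0.05, 0], [0, 0, 0], 1]
    - [[0.02, 0.05, 0], [0, 0, 0], 1]
    - [[0.02, 0.05, 0], [0, 0, 0], 1]

```text
time: 17.78
eef_pos: [0.4795, -0.0149, 0.1466]
eef_rot: [0.089, 0.996, -0.003, 0.012]
ft_force: [4.5, -13.9, -0.5]
opening: 0.0175
grip_force: 30.0
```

```bash
python3 wind.py 0.05
```

```text
t 17.78 th 5.898 rad 0.0493 Ft 14.61 Fr_on_tool -0.68 Fz -0.5 z 0.1466 tilt [ 0.023 -0.009 -1.   ] op 0.0175
[[0.16, 0.05, 0.04], [0.02, 0.09, -0.0], [0.01, 0.09, -0.0], [0.01, 0.09, -0.0], [0.0, 0.09, -0.0], [-0.0, 0.09, -0.0], [-0.01, 0.09, -0.0], [-0.01, 0.09, -0.0]]
```

Ft is about 14 N, which puts the squeeze at about 42 N. I'll pull the grip outward against its stop once more, then release.

drive_tool:
  steps:
    - [[0.07, -0.06, 0], [0, 0, 0], 1]
    - [[0.07, -0.06, 0], [0, 0, 0], 1]
    - [[0.07, -0.06, 0], [0, 0, 0], 1]
    - [[0, 0, 0], [0, 0, 0], 1]
    - [[0, 0, 0], [0, 0, 0], 1]
    - [[0, 0, 0], [0, 0, 0], 1]
    - [[0, 0, 0], [0, 0, 0], 1]
    - [[0, 0, 0], [0, 0, 0], 1]

```text
time: 18.45
eef_pos: [0.4782, -0.016, 0.1468]
eef_rot: [0.092, 0.996, 0.0, 0.018]
ft_force: [17.9, 4.1, -10.6]
opening: 0.0176
grip_force: 30.0
```

```bash
python3 wind.py 0.05
```

```text
t 18.45 th 5.885 rad 0.0509 Ft 1.02 Fr_on_tool -18.31 Fz -10.6 z 0.1468 tilt [ 0.036 -0.003 -0.999] op 0.0176
[[-0.18, 0.19, 0.1], [0.03, 0.09, -0.0], [0.03, 0.09, -0.0], [0.02, 0.09, -0.0], [0.02, 0.09, -0.0], [0.02, 0.09, -0.0], [0.01, 0.09, -0.0], [0.01, 0.09, -0.0]]
```

drive_tool:
  steps:
    - [[-0.1, 0.04, 0], [0, 0, 0], 1]
    - [[-0.1, 0.04, 0], [0, 0, 0], 1]
    - [[0, 0, 0], [0, 0, 0], -1]
    - [[0, 0, 0], [0, 0, 0], -1]
    - [[0, 0, 0], [0, 0, 0], -1]
    - [[0, 0, 0], [0, 0, 0], -1]
    - [[0, 0, 0], [0, 0, 0], -1]
    - [[0, 0, 0], [0, 0, 0], -1]

```text
time: 19.12
eef_pos: [0.4719, -0.0127, 0.1449]
eef_rot: [0.09, 0.996, 0.001, 0.004]
ft_force: [0.7, -0.5, -0.3]
opening: 0.0492
grip_force: 0.0
```

drive_tool:
  steps:
    - [[0, 0, 0], [0, 0, 0], -1]
    - [[0, 0, 0], [0, 0, 0], -1]
    - [[0, 0, -0.5], [0, 0, 0], -1]
    - [[0, 0, -0.7], [0, 0, 0], -1]
    - [[0, 0, -0.9], [0, 0, 0], -1]
    - [[0, 0, -0.9], [0, 0, 0], -1]
    - [[-0.6, 0, -0.9], [0, 0, 0], -1]
    - [[-0.6, 0, -0.7], [0, 0, 0], -1]

```text
time: 19.78
eef_pos: [0.5065, -0.0193, 0.2856]
eef_rot: [0.09, 0.996, 0.001, 0.005]
ft_force: [1.1, -1.2, -0.1]
opening: 0.0866
grip_force: 0.0
```

Run:
```python
from h import *
todo([.4804,.0075,.25])
w=vision.grab_frame('wrist')[120:300,220:500]
cv2.imwrite('pics/w3.png',np.hstack([cv2.resize(vision.grab_frame('side')[240:420,230:390],(350,394),interpolation=2),cv2.resize(w,(450,289),interpolation=2)if 0 else cv2.copyMakeBorder(cv2.resize(w,(450,289),interpolation=2),0,105,0,0,cv2.BORDER_CONSTANT)]))
```

```text
t 19.78 pos [ 0.5065 -0.0193  0.2856] z [ 0.011  0.001 -1.   ] y [0.18  0.984 0.002] units [1.03 0.72 1.18] F [ 1.1 -1.2 -0.1] q [-0.26  0.3   1.67  0.    1.16 -1.65] op 0.0866
```

View pics/w3.png

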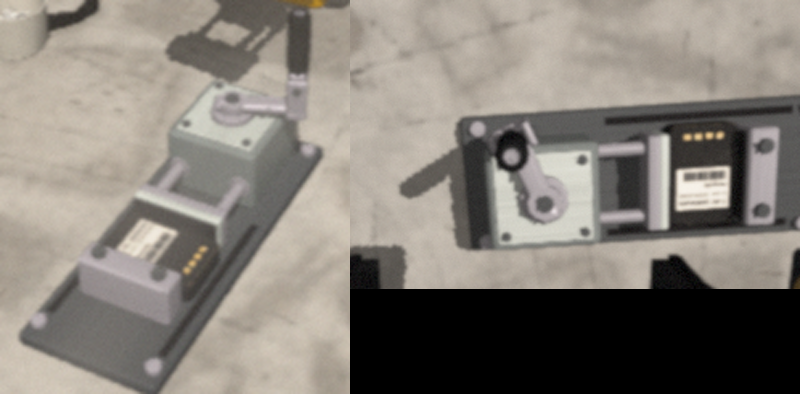

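The side view shows the grip upright, and the pack is held between the jaw and the stop block. The robot is clear.

```bash
python3 -c "
from workcell import sign_off
print(sign_off())"
```

```text
the job is handed in; nothing more can be done
None
```

The job is handed in: the grip is upright and the pack is held against the stop at about 40 N (estimated from the crank force), but the crank slipped about 0.2 rad clockwise before the grip was fully upright, and I eased it back before finishing the unfold.

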